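Strip a resistor bank and lay its resistors out on the test stand

TASK

Lift the retaining bar off the resistor bank and lay it flat on the mat close behind the test stand (on the side away from the robot), parallel to the stand's back edge and centred on the stand; only then move the three tube resistors over to the stand. Lay them in its notches with their middles midway between the two combs: the ribbed one in the notch nearest the multimeter, the longest in the middle notch, and the shortest in the notch furthest from the multimeter. Set the ceramic tubes down gently rather than dropping them, and leave the multimeter, transformer and screwdriver where they are.

Things in the scene. Friction and masses are not known exactly. Their poses are not given: they have to be found in the camera images.
- bank: Grey steel resistor bank, fixed, 150 (x) by 284 mm. Origin: centre of its underside; x away from the robot along the tubes, y to its left. Combs at x = +-32 mm with V notches at y = -60, 0, 60 mm hold the tubes, axes 39.8 mm up. Two brackets at y = +-129 mm, 76.5 mm tall, with slots open upwards (24 mm wide, floor 56.5 mm up), hold the bar 2.7 mm above the tubes.
- stand: Empty test stand, fixed: brown base, y +-100, x -103 to +75 mm; white combs (38 mm tall) and V notches placed as in the bank, tube axes again 39.8 mm up along x; a tube centres itself from 10 mm off. Binding posts 23 mm tall at x = -92 mm. Origin: underside, midway between the combs; x away from the robot (behind = +x), y to its left. Bank and stand swap sides.
- bar: Retaining bar, aluminium, 282 mm long (y), 18 mm wide (x), 10 mm thick, with an upright grip block on its middle, 12 mm thick (x), 36 mm long (y), top 40 mm above the bar's underside; 160 g. It lies in the bank's brackets across the tubes and lifts straight out. Origin: middle of its underside; z up. Take it by the grip block.
- r_long: Tubular power resistor, the longest, smooth: green on a ceramic tube, 28 mm in diameter, 150 mm long, a steel band at each end with a thin lug standing 9 mm above the tube; about 160 g (+-30%). Lies in any of the bank's three notches. Origin: middle of the tube's axis; x along the tube, z up to the lugs. Grip it across its middle from above; either end may go first.
- r_ribbon: Tubular power resistor, the ribbed (ribbon-wound) one, raised rings with bare ceramic between: green on a ceramic tube, 28 mm in diameter, 120 mm long, a steel band at each end with a thin lug standing 9 mm above the tube; about 140 g (+-30%). Lies in any of the bank's three notches. Origin: middle of the tube's axis; x along the tube, z up to the lugs. Grip it across its middle from above; either end may go first.
- r_short: Tubular power resistor, the shortest, smooth: green on a ceramic tube, 28 mm in diameter, 90 mm long, a steel band at each end with a thin lug standing 9 mm above the tube; about 100 g (+-30%). Lies in any of the bank's three notches. Origin: middle of the tube's axis; x along the tube, z up to the lugs. Grip it across its middle from above; either end may go first.
- meter: Black handheld multimeter lying on its back, 180 (x) by 88 mm (y), 36 mm thick, 45 mm with its dial; 450 g, loose. Origin: centre of its underside; x towards the display. It lies beside the stand, to its left (+y) or right (-y), its middle 165 to 185 mm from the stand's centre line; the side changes from start to start. Not to be moved.
- transformer: Small yellow-wrapped transformer with a dark laminated core, 84 (x) by 52 (y) by 57 mm tall, 600 g, loose, beside the stand on the side away from the meter. Origin: centre of its underside. Not to be moved.
- screwdriver: Screwdriver lying at the far edge of the mat, 190 mm long, loose; x runs from handle to tip. Not to be moved.
Mind the look-alikes: they are no part of the job. What is shaped like the r_ribbon but brown or yellow is not meant.

How it is judged (in metres and radians):
On the way:
1. the retaining bar is out of its brackets and lies released on the mat behind the stand, the three resistors still in the bank (x of bar in the frame of stand between 0.075 and 0.165 m and y of bar in the frame of stand between -0.03 and 0.03 m and z of bar in the frame of stand below 0.006 m and angle between bar's own z axis and vertical below 0.1 rad and angle between the y axis of bar and the y axis of stand, either way round below 0.2 rad and contact force between the fingers and bar below 0.1 N and linear speed of bar below 0.02 m/s and distance of each of r_long, r_ribbon, r_short from where it was at the start of the episode below 0.02 m), for 0.2 s.
At the end, for the whole second after the job is handed in: Ribbed tube in the notches on the meter's side, longest in the middle, shortest in the others: seated, within 8 mm sideways, 15 mm of centred lengthwise. Bar flat on the mat, 75-165 mm behind the stand's origin, within 30 mm of its centre line, parallel within 0.2 rad. All released, at rest (((y of meter in the frame of stand above 0 m and x of r_ribbon in the frame of stand between -0.015 and 0.015 m and y of r_ribbon in the frame of stand between 0.052 and 0.068 m and z of r_ribbon in the frame of stand between 0.0338 and 0.0458 m and angle between the x axis of each of r_ribbon, r_long, r_short and the x axis of stand, either way round below 0.12 rad and x of r_long in the frame of stand between -0.015 and 0.015 m and y of r_long in the frame of stand between -0.008 and 0.008 m and z of r_long in the frame of stand between 0.0338 and 0.0458 m and x of r_short in the frame of stand between -0.015 and 0.015 m and y of r_short in the frame of stand between -0.068 and -0.052 m and z of r_short in the frame of stand between 0.0338 and 0.0458 m) or (y of meter in the frame of stand below 0 m and x of r_ribbon in the frame of stand between -0.015 and 0.015 m and y of r_ribbon in the frame of stand between -0.068 and -0.052 m and z of r_ribbon in the frame of stand between 0.0338 and 0.0458 m and angle between the x axis of each of r_ribbon, r_long, r_short and the x axis of stand, either way round below 0.12 rad and x of r_long in the frame of stand between -0.015 and 0.015 m and y of r_long in the frame of stand between -0.008 and 0.008 m and z of r_long in the frame of stand between 0.0338 and 0.0458 m and x of r_short in the frame of stand between -0.015 and 0.015 m and y of r_short in the frame of stand between 0.052 and 0.068 m and z of r_short in the frame of stand between 0.0338 and 0.0458 m)) and x of bar in the frame of stand between 0.075 and 0.165 m and y of bar in the frame of stand between -0.03 and 0.03 m and z of bar in the frame of stand below 0.006 m and angle between bar's own z axis and vertical below 0.1 rad and angle between the y axis of bar and the y axis of stand, either way round below 0.2 rad and linear speed of each of r_long, r_ribbon, r_short, bar below 0.02 m/s and angular speed of each of r_long, r_ribbon, r_short, bar below 0.2 rad/s); the robot touches nothing.
It fails at once if a resistor is dropped (falls free of the fingers faster than 0.5 m/s, about 13 mm of fall) ((linear speed of r_long above 0.5 m/s and contact force between anything else and r_long below 0.05 N) or (linear speed of r_ribbon above 0.5 m/s and contact force between anything else and r_ribbon below 0.05 N) or (linear speed of r_short above 0.5 m/s and contact force between anything else and r_short below 0.05 N)).
It fails at once if the multimeter, the transformer or the screwdriver is moved by more than 20 mm (distance of any of meter, transformer, screwdriver from where it was at the start of the episode above 0.02 m).
It also fails if it takes over 128 s, if anything falls off the work surface, if the arm or the gripper's body presses on something with over 40 N, if the wrist force passes 120 N, or if a joint passes its speed limit or range.

ROBOT

A 6-joint arm with a two-finger parallel gripper is mounted at the origin on the work surface. World frame = base frame: x ahead of the robot, y to its left, z up, the work surface at z = 0. Lengths are in mm, angles in rad, forces in N, time in s.
With the tool pointing down it reaches from about 300 to 775 mm from the base axis. Payload 14.6 kg.
Tool frame: the origin (TCP) lies on the front face of the gripper's body, between the roots of the fingers; the fingertips stand 97 mm ahead of it and the grasp point (between the pads) lies 78 mm ahead of it; z points along the fingers, y is the line along which they close (so a half turn about z gives the same grasp; the last joint's range is limited). The gripper opens to 94 mm and grips with 3 to 60 N. Pads are 16 mm wide; open, the fingers measure 119 mm over their backs; the gripper's body (75 mm by 177 mm) begins 78 mm behind the grasp point.
Start: joints at [-1.22, 0.3, 1.521, -0, 1.321, -0.067], TCP at [223.155, -502.685, 302.646] pointing down, gripper open.
Joint ranges: [-3.03, 3.03], [-0.79, 2.21], [0.23, 2.52], [-1.04, 4.18], [0, 3.07], [-2.55, 2.55]. Speed limits (rad/s): [2.22, 2.22, 2.57, 3.14, 3.14, 3.14].

INTERFACE

Orientations are given as [roll, pitch, yaw] about the fixed x, y, z axes, in that order (R = Rz(yaw) Ry(pitch) Rx(roll)).
In Python, from cell import * gives the robot as it stands.
- The arm moves only by the tool carry_out, never from a script. Its arguments are lists of equal length, an entry for each row: "slide": the shift along the world's x, y, z scaled (see below), a list of three; "dr": the turn, a rotation vector about the world's x, y, z scaled (see below), a list of three; "gripper": the opening in per cent of the stroke, from 0 (shut) to 100 (fully open). A call has 1 to 10 rows; each row is the pose to reach, as a shift and turn from the pose commanded when the call began, turning the shorter way round; what a row does not reach only later rows make up. The controller multiplies each number of a shift by 0.25 m and each number of a turn by 360 degrees. A row lasts 1/12 s, in which the tool goes at most 41.7 mm and 7.16 degrees, less where a joint would pass 70% of its speed; a pose out of reach is approached as far as the arm can. A call with a number of a shift or a turn outside -1 to 1 is refused whole. A call with a gripper value outside its range is refused whole. The fingers move at their own pace and stop on an object; "newtons" is the grip in N (left out, the last holds). Time passes only in rows, so rows that repeat a pose let the fingers close. It gives the time, the measured TCP pose, the force, the opening and the grip force at its end, in the units of the state.
- read_state(): the state, without advancing time (a new reading comes with each control period).
- camera(name): name is "scene" or "side" or "wrist"; returns the picture (420x560x3 uint8, red, green, blue); there is no depth.
- camera_model(name): a dict with "vfov" (degrees; the focal length in pixels is half the picture's height over the tangent of half this angle, whatever the lens; pixels are square), "cx", "cy" (the principal point, pixels), "R" (3x3) and "t" (3): a world point X has camera coordinates R X + t. Camera axes: x right, y down, z forward; pixel columns grow to the right and rows downward; lengths in mm; the calibration is good to about 2 mm. A picture is of the moment at which its call begins: read the wrist's pose just before it. camera_model takes no time and is no camera call; for the wrist camera it gives the pose at the moment of the call.
- sign_off(): hands the job in; it is judged then, once.
The state is a dict: "clock": time; "joints": joint angles; "qd": joint speeds; "effort": joint torques, N m; "eef_pos": TCP position; "eef_rot": TCP orientation; "wrist_force": force on the tool from outside, world axes, zero at the start; "moment": the same for the moment, N m; "finger_gap": finger opening in mm; "finger_force": force on a finger pad.
Only numpy, scipy, OpenCV 4.12 (cv2) and the standard library are available. Lean on these libraries where they do the work, as an engineer would, in place of code of your own. Each camera call takes 0.05 s, during which the arm holds its last target. There are 200 camera calls.

## Working session

There is one attempt and no reset: what is moved stays moved. The work goes in short steps, Python scripts to look and compute and a tool call to move; the robot and the scene stay as the last step left them, time stands still between calls to the robot, and variables do not carry over. Pictures are saved under pics/ and viewed, at most 14 in all, crops included, and the job is handed in when it is done.

Besides the shell and the picture viewer there is one more tool, called after "Emit:" as name(argument=value, ...) on one line, values as JSON. carry_out: Moves the arm, as the interface text tells. Its arguments: {"type":"object","properties":{"slide":{"type":"array","items":{"type":"array","items":{"type":"number","minimum":-1,"maximum":1}}},"dr":{"type":"array","items":{"type":"array","items":{"type":"number","minimum":-1,"maximum":1}}},"gripper":{"type":"array","items":{"type":"number"}},"newtons":{"type":"number"}},"required":["slide","dr","gripper"]}

```bash
mkdir -p pics; ls; python3 - <<'E'
from cell import *
import cv2
for n in ["scene","side"]:
    cv2.imwrite(f"pics/{n}0.png",camera(n)[:,:,::-1])
    m=camera_model(n);print(n,m)
print(read_state())
E
```

```text
pics
scene {'vfov': 47.76042499772325, 'cx': 276.8551903164666, 'cy': 210.25386759561317, 'R': array([[-0.70021503,  0.71380105, -0.01367338],
       [ 0.62550647,  0.60414357, -0.49371267],
       [-0.34415194, -0.35425783, -0.86951759]]), 't': array([ 391.60156359, -325.99819877, 1584.7177797 ])}
side {'vfov': 55.92483600057906, 'cx': 285.94343071494853, 'cy': 210.87863336846496, 'R': array([[-0.79774423, -0.60254574, -0.02329772],
       [-0.2837116 ,  0.4091539 , -0.86723746],
       [ 0.53208259, -0.68522385, -0.49734937]]), 't': array([429.36602416, 218.74348266, 854.01691174])}
{'clock': 0.1, 'joints': array([-1.21961884e+00,  3.00375695e-01,  1.52149300e+00, -5.41706923e-06,
        1.32071635e+00, -6.65892741e-02]), 'qd': array([-0.00032966, -0.0015404 , -0.002589  , -0.00020341,  0.00097178,
       -0.00055339]), 'effort': array([ 1.40639506e-03, -5.32645333e+01, -3.53281403e+01,  7.09078484e-02,
        2.34941411e-02, -9.20383377e-05]), 'eef_pos': array([ 223.10224661, -502.57269228,  302.17587872]), 'eef_rot': array([-3.14060211e+00, -6.07984859e-05,  4.17768072e-01]), 'wrist_force': array([ 0.67447823, -0.15708993, -0.29186895]), 'moment': array([-0.06962336,  0.03185653,  0.00293448]), 'finger_force': 0.0, 'finger_gap': 93.99036971588033}
```

View pics/scene0.png

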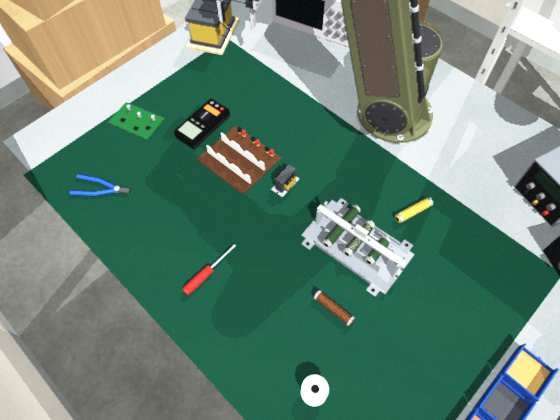

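View pics/side0.png

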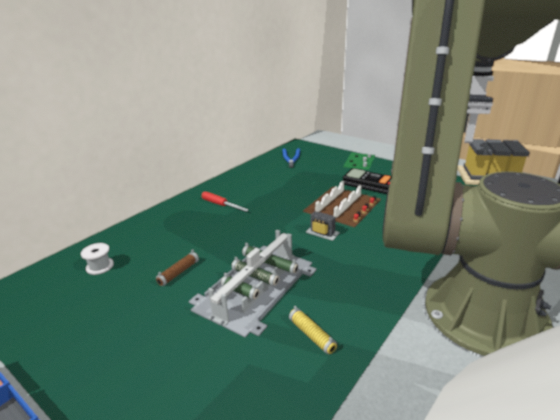

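The meter is on the −y side of the stand (upper left) and the transformer on the +y side. The bank is at about (357,245) and the stand at about (240,158). I'll enlarge both.

```bash
python3 - <<'E'
import cv2
a=cv2.imread("pics/scene0.png")
b=a[190:300,295:420];c=a[90:200,170:305]
cv2.imwrite("pics/bank.png",cv2.resize(b,None,fx=5,fy=5,interpolation=cv2.INTER_CUBIC))
cv2.imwrite("pics/stand.png",cv2.resize(c,None,fx=5,fy=5,interpolation=cv2.INTER_CUBIC))
E
```

```text
(no output)
```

View pics/bank.png

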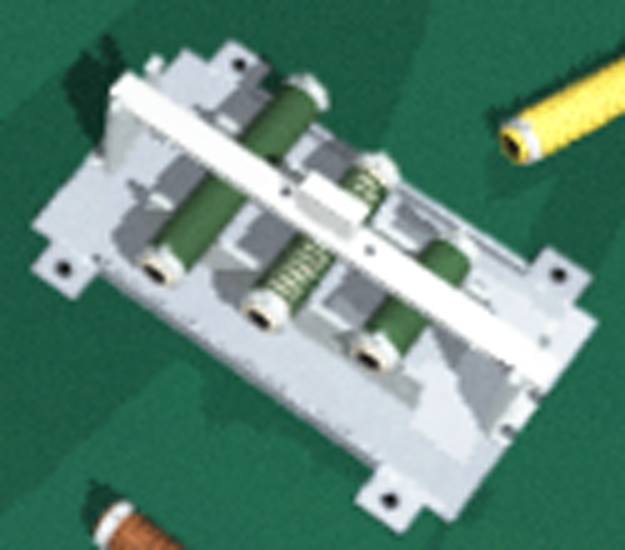

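View pics/stand.png

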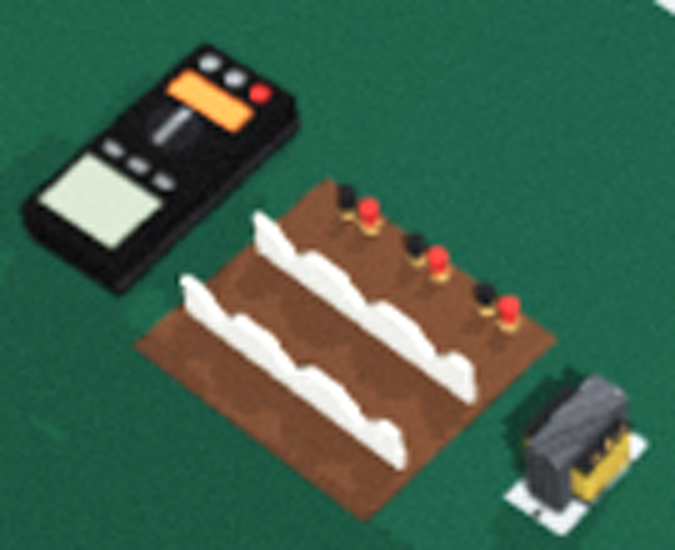

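```bash
cat > h.py <<'E'
from cell import *
import numpy as np, cv2
def ray(m,u,v,z):
    f=210/np.tan(np.radians(m["vfov"]/2))
    d=m["R"].T@np.array([(u-m["cx"])/f,(v-m["cy"])/f,1]); c=-m["R"].T@m["t"]
    return c+d*(z-c[2])/d[2]
def proj(m,X):
    f=210/np.tan(np.radians(m["vfov"]/2)); p=np.atleast_2d(X)@m["R"].T+m["t"]
    return p[:,:2]/p[:,2:]*f+[m["cx"],m["cy"]]
E
python3 - <<'E'
from h import *
m=camera_model("scene")
def P(px,off,z): return ray(m,(px[0]+.5)/5-.5+off[0],(px[1]+.5)/5-.5+off[1],z).round(1)
S=(170,90);B=(295,190)
def show(n,pts,o,z):
    Q=np.array([P(p,o,z) for p in pts]);print(n,Q[:,:2].tolist(),"mean",Q.mean(0))
    return Q
Q=show("stand base",[(330,180),(555,340),(367,520),(137,345)],S,8)
print([np.linalg.norm(Q[i]-Q[i-1]).round() for i in range(4)],
 "yaw",np.degrees(np.arctan2(*(Q[2]-Q[1]+Q[3]-Q[0])[[1,0]])))
Q=show("comb tops near",[(260,215),(465,357)],S,38); Q=show("far",[(188,280),(398,425)],S,38)
Q=show("bank feet",[(240,65),(557,273),(390,498),(63,268)],B,3)
print("yaw",np.degrees(np.arctan2(*(Q[2]-Q[1]+Q[3]-Q[0])[[1,0]])))
Q=show("bar ends",[(120,85),(545,367)],B,66.5);print(np.linalg.norm(Q[0]-Q[1]),np.degrees(np.arctan2(*(Q[1]-Q[0])[[1,0]])))
show("block",[(333,200)],B,96.5)
show("meter",[(205,45),(298,115),(120,290),(25,210)],S,30)
show("transf",[(580,440)],S,30)
print(camera_model("wrist"))
E
```

```text
stand base [[408.9, -337.0], [398.9, -140.7], [572.5, -129.5], [584.0, -327.6]] mean [ 491.075 -233.7      8.   ]
[np.float64(175.0), np.float64(197.0), np.float64(174.0), np.float64(198.0)] yaw 3.3809086196284994
comb tops near [[474.3, -328.2], [461.5, -156.1]] mean [ 467.9  -242.15   38.  ]
far [[540.1, -322.5], [524.6, -149.6]] mean [ 532.35 -236.05   38.  ]
bank feet [[386.2, 104.5], [365.9, 322.2], [536.3, 338.8], [557.8, 119.5]] mean [461.55 221.25   3.  ]
yaw 5.279007179618099
bar ends [[476.1, 84.0], [448.5, 358.8]] mean [462.3 221.4  66.5]
276.18254832628367 95.73536433332465
block [[464.2, 223.0]] mean [464.2 223.   96.5]
meter [[398.9, -467.2], [397.3, -377.3], [571.7, -352.9], [572.3, -445.5]] mean [ 485.05  -410.725   30.   ]
transf [[452.7, -67.1]] mean [452.7 -67.1  30. ]
{'vfov': 60.90182997333736, 'cx': 283.46956911918875, 'cy': 203.75018059688495, 'R': array([[ 4.05702969e-01, -9.14004936e-01, -2.78379257e-04],
       [-8.88343900e-01, -3.94384331e-01,  2.35172521e-01],
       [-2.15058634e-01, -9.51628937e-02, -9.71953604e-01]]), 't': array([-550.26335765,  -23.77241686,  389.24792916])}
```

The bank holds the long tube at −y, the ribbed one in the middle and the short one at +y. The bar is at about (463,222) with a yaw of 5.5°. The stand's origin is at about (505,−233) with a yaw of 3.5°, and its measured base of 175×198 mm agrees with the sizes given. I'll move over the stand now for a close wrist view.

Emit:
carry_out(slide=[[0.96,0.96,0.19],[0.96,0.96,0.19],[0.96,0.96,0.19],[0.96,0.96,0.19],[0.96,0.96,0.19],[0.96,0.96,0.19],[0.96,0.96,0.19],[0.96,0.96,0.19],[0.96,0.96,0.19],[0.96,0.96,0.19]], dr=[[0,0,-0.0567],[0,0,-0.0567],[0,0,-0.0567],[0,0,-0.0567],[0,0,-0.0567],[0,0,-0.0567],[0,0,-0.0567],[0,0,-0.0567],[0,0,-0.0567],[0,0,-0.0567]], gripper=[100,100,100,100,100,100,100,100,100,100])

```text
clock: 0.93
eef_pos: [465.3, -260.0, 350.3]
eef_rot: [-3.141, -0.0, 0.066]
wrist_force: [-0.3, -0.1, 0.1]
finger_gap: 93.8
finger_force: 0.0
```

Emit:
carry_out(slide=[[0,0,0],[0,0,0],[0,0,0]], dr=[[0,0,0],[0,0,0],[0,0,0]], gripper=[100,100,100])

```text
clock: 1.18
eef_pos: [462.4, -263.6, 349.9]
eef_rot: [-3.141, 0.0, 0.06]
wrist_force: [-0.4, -0.2, 0.2]
finger_gap: 93.9
finger_force: 0.0
```

```bash
python3 - <<'E'
from h import *
import pickle
s=read_state();print(s["eef_pos"],s["eef_rot"],np.abs(s["qd"]).max(),s["joints"])
m=camera_model("wrist");a=camera("wrist");pickle.dump(m,open("w1.pkl","wb"))
cv2.imwrite("pics/w1.png",cv2.resize(a[:,:,::-1],(800,600),interpolation=cv2.INTER_CUBIC))
E
```

```text
[ 462.420299   -263.56019377  349.85818282] [-3.14136567e+00  4.99460424e-04  6.01363170e-02] 0.0030219349203994914 [-5.86815929e-01  2.27546281e-01  1.50210078e+00 -1.21457395e-04
  1.41248095e+00  9.23863318e-01]
```

View pics/w1.png

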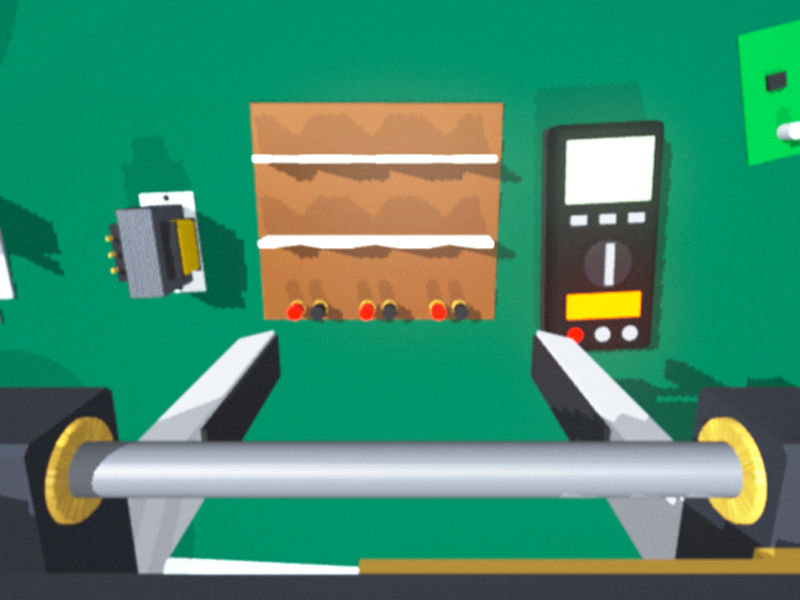

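The wrist view shows the stand squarely: base corners at (250,102), (503,102), (265,319), (495,319), far comb top from (253,158) to (497,158), near comb top from (259,243) to (493,243). The transformer is on the left and the meter on the right.

```bash
python3 - <<'E'
from h import *
import pickle
m=pickle.load(open("w1.pkl","rb"))
k=lambda p:((p[0]+.5)*.7-.5,(p[1]+.5)*.7-.5)
for z,pts in((8,[(250,102),(503,102),(495,319),(265,319)]),(38,[(253,158),(497,158),(493,243),(259,243)])):
    Q=np.array([ray(m,*k(p),z)[:2] for p in pts]);print(Q.round(1).tolist(),Q.mean(0))
    print("sides",[np.linalg.norm(Q[i]-Q[i-1]).round(1) for i in range(4)],"yaw",np.degrees(np.arctan2(Q[0,0]-Q[1,0],-(Q[0,1]-Q[1,1])))*-1, np.degrees(np.arctan2(*(Q[0]-Q[3]+Q[1]-Q[2])[::-1])))
# planned bar in scene picture
c,s=np.cos(.061),np.sin(.061);o=np.array([505,-233])
X=[[*(o+np.array([[c,-s],[s,c]])@[115,y]),5] for y in(-141,0,141)];print(X,proj(camera_model("scene"),X).round())
E
```

```text
[[573.5, -135.5], [585.4, -333.3], [408.5, -345.0], [396.6, -146.4]] [ 490.96742449 -240.06768679]
sides [np.float64(177.2), np.float64(198.2), np.float64(177.3), np.float64(199.0)] yaw 176.55535752368888 3.6635607602494864
[[531.0, -146.1], [542.0, -327.8], [478.3, -331.2], [467.4, -150.1]] [ 504.66014578 -238.78737915]
sides [np.float64(63.8), np.float64(182.0), np.float64(63.8), np.float64(181.5)] yaw 176.55682703929583 3.3415589615514913
[[np.float64(628.3817757752391), np.float64(-366.7271004940607), 5], [np.float64(619.7861088364264), np.float64(-225.98934965983358), 5], [np.float64(611.1904418976137), np.float64(-85.25159882560644), 5]] [[178. 160.]
 [210. 185.]
 [244. 211.]]
```

Wrist view of the stand: origin (504.8,−238.5), yaw 3.5°; base 177×198.6 mm and comb spacing 64 mm agree with the sizes given. I'll move to above the bar.

Emit:
carry_out(slide=[[0,0.98,0],[0,0.98,0],[0,0.98,0],[0,0.98,0],[0,0.98,0],[0,0.98,0],[0,0.98,0]], dr=[[0,0,0.128],[0,0,0.128],[0,0,0.128],[0,0,0.128],[0,0,0.128],[0,0,0.128],[0,0,0.128]], gripper=[100,100,100,100,100,100,100])

```text
clock: 1.82
eef_pos: [462.6, -13.7, 350.4]
eef_rot: [-3.141, -0.001, 0.876]
wrist_force: [0.7, -0.9, 0.6]
finger_gap: 93.7
finger_force: 0.0
```

Emit:
carry_out(slide=[[0,0.96,-0.28],[0,0.96,-0.28],[0,0.96,-0.28],[0,0.96,-0.28],[0,0.96,-0.28],[0,0.96,-0.28],[0,0.96,-0.28],[0,0.96,-0.28],[0,0.96,-0.28],[0,0.96,-0.28]], dr=[[0,0,0.128],[0,0,0.128],[0,0,0.128],[0,0,0.128],[0,0,0.128],[0,0,0.128],[0,0,0.128],[0,0,0.128],[0,0,0.128],[0,0,0.128]], gripper=[100,100,100,100,100,100,100,100,100,100])

```text
clock: 2.65
eef_pos: [463.5, 221.1, 280.5]
eef_rot: [3.141, -0.0, 1.666]
wrist_force: [0.4, -0.1, 1.6]
finger_gap: 94.0
finger_force: 0.0
```

```bash
python3 - <<'E'
from h import *
import pickle
s=read_state();print(s["eef_pos"],s["eef_rot"],np.abs(s["qd"]).max(),s["joints"])
m=camera_model("wrist");a=camera("wrist");pickle.dump(m,open("w2.pkl","wb"))
cv2.imwrite("pics/w2.png",cv2.resize(a[:,:,::-1],(800,600),interpolation=cv2.INTER_CUBIC))
E
```

```text
[463.51948803 221.08423188 280.53186713] [ 3.14105151e+00 -8.28450610e-05  1.66598181e+00] 0.0059323177072218665 [ 3.73746933e-01  2.38370234e-01  1.65205287e+00 -7.28513160e-05
  1.25062648e+00  2.78584386e-01]
```

View pics/w2.png

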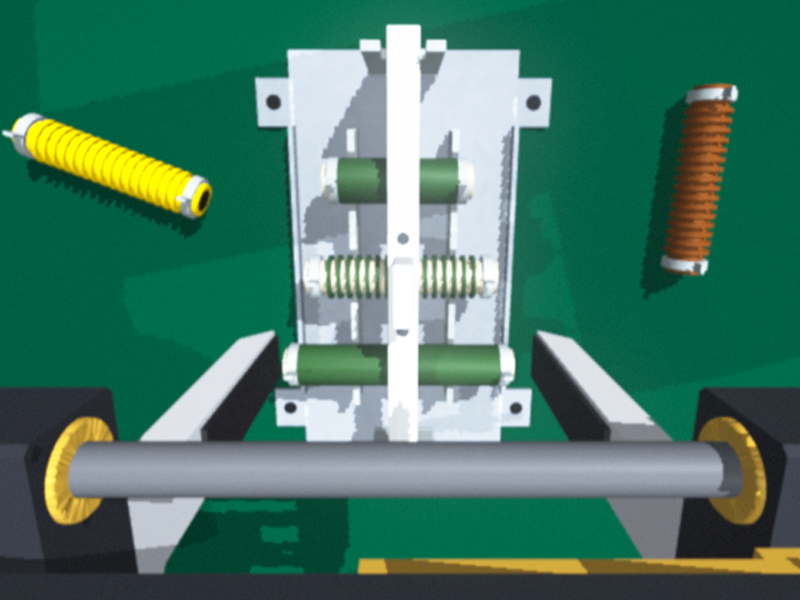

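The wrist view shows the short tube at row 181 (columns 322–474), the ribbed one at 276 (304–497) and the long one at 365 (283–515). The grip block's top spans columns 393–412 and rows 258–318, and the bar's far end is at (404,26).

```bash
python3 - <<'E'
from h import *
import pickle
m=pickle.load(open("w2.pkl","rb"))
k=lambda p:((p[0]+.5)*.7-.5,(p[1]+.5)*.7-.5)
for n,a,b in(("short",(322,181),(474,181)),("ribbed",(304,276),(497,276)),("long",(283,365),(515,365))):
    A,B=[ray(m,*k(p),40) for p in(a,b)];print(n,((A+B)/2).round(1),np.linalg.norm(A-B),np.degrees(np.arctan2(*(B-A)[1::-1])))
for n,z,p in(("block top +y",96.5,(403,258)),("block top -y",96.5,(402,318)),("barend",66.5,(404,26)),("hole",66.5,(403,238))):print(n,ray(m,*k(p),z).round(1))
F=[(273,102),(533,102),(516,408),(290,408)];Q=np.array([ray(m,*k(p),3)[:2] for p in F]);print(Q.round(1).tolist(),Q.mean(0))
R=Q[0]-Q[3]+Q[1]-Q[2];print(np.degrees(np.arctan2(-R[0],R[1])))
print(proj(m,[[463.,221,96.5],[463,239,96.5],[463,203,96.5]])/.7)
E
```

```text
short [454.3 280.   40. ] 93.82662222321716 5.4489254374345935
ribbed [461.5 220.5  40. ] 124.48970874332404 5.434254234264515
long [466.1 159.4  40. ] 156.22030840092478 5.419260908579155
block top +y [461.2 242.2  96.5]
block top -y [463.7 209.3  96.5]
barend [450.4 360.9  66.5]
hole [460.5 248.7  66.5]
[[366.6, 322.2], [538.6, 338.6], [559.7, 118.0], [387.1, 101.7]] [463.01775739 220.11569716]
5.393420345369814
[[402.48118376 296.85435178]
 [405.67480879 264.02875938]
 [399.38462364 328.68226506]]
```

The bank centre is at (462.5,220.5), yaw 5.4°, and the bar is centred under the TCP. I'll descend and grip the block.

Emit:
carry_out(slide=[[0,0,-0.12],[0,0,-0.24],[0,0,-0.34],[0,0,-0.4],[0,0,-0.43],[0,0,-0.452],[0,0,-0.452],[0,0,-0.452],[0,0,-0.452]], dr=[[0,0,0],[0,0,0],[0,0,0],[0,0,0],[0,0,0],[0,0,0],[0,0,0],[0,0,0],[0,0,0]], gripper=[100,100,100,100,100,100,100,100,100])

```text
clock: 3.45
eef_pos: [463.6, 222.3, 168.2]
eef_rot: [3.14, -0.0, 1.67]
wrist_force: [-0.3, -0.6, 0.1]
finger_gap: 94.0
finger_force: 0.0
```

Emit:
carry_out(slide=[[0,0,0],[0,0,0],[0,0,0],[0,0,0],[0,0,0],[0,0,0],[0,0,0],[0,0,0],[0,0,0],[0,0,0]], dr=[[0,0,0],[0,0,0],[0,0,0],[0,0,0],[0,0,0],[0,0,0],[0,0,0],[0,0,0],[0,0,0],[0,0,0]], gripper=[0,0,0,0,0,0,0,0,0,0], newtons=30)

```text
clock: 4.28
eef_pos: [463.2, 222.3, 167.1]
eef_rot: [-3.142, 0.0, 1.67]
wrist_force: [-0.7, -0.4, -1.1]
finger_gap: 30.6
finger_force: 0.0
```

Emit:
carry_out(slide=[[0,0,0],[0,0,0],[0,0,0],[0,0,0],[0,0,0],[0,0,0]], dr=[[0,0,0],[0,0,0],[0,0,0],[0,0,0],[0,0,0],[0,0,0]], gripper=[0,0,0,0,0,0])

```text
clock: 4.78
eef_pos: [463.1, 222.3, 167.1]
eef_rot: [-3.141, 0.0, 1.67]
wrist_force: [-0.0, 0.5, 0.3]
finger_gap: 11.7
finger_force: 30.0
```

Emit:
carry_out(slide=[[0,0,0.03],[0,0,0.08],[0,0,0.15],[0,0,0.22],[0,0,0.29],[0,0,0.36],[0,0,0.4],[0,0,0.4],[0,0,0.4]], dr=[[0,0,0],[0,0,0],[0,0,0],[0,0,0],[0,0,0],[0,0,0],[0,0,0],[0,0,0],[0,0,0]], gripper=[0,0,0,0,0,0,0,0,0])

```text
clock: 5.53
eef_pos: [463.1, 222.3, 267.0]
eef_rot: [3.141, -0.0, 1.67]
wrist_force: [-0.6, -0.7, -1.2]
finger_gap: 11.8
finger_force: 30.0
```

The bar is held and clear. I'll carry it behind the stand.

Emit:
carry_out(slide=[[0.02,-0.04,0],[0.05,-0.12,0],[0.08,-0.22,0],[0.11,-0.32,0],[0.15,-0.42,0],[0.18,-0.52,0],[0.21,-0.62,0],[0.25,-0.72,0],[0.28,-0.82,0],[0.313,-0.905,0]], dr=[[0,0,0],[0,0,0],[0,0,0],[0,0,0],[0,0,0],[0,0,0],[0,0,0],[0,0,0],[0,0,0],[0,0,0]], gripper=[0,0,0,0,0,0,0,0,0,0])

```text
clock: 6.37
eef_pos: [541.4, -6.4, 265.9]
eef_rot: [-3.14, -0.0, 1.669]
wrist_force: [0.3, 0.9, -2.1]
finger_gap: 11.8
finger_force: 30.0
```

Emit:
carry_out(slide=[[0.03,-0.09,0],[0.07,-0.19,0],[0.1,-0.29,0],[0.14,-0.4,0],[0.18,-0.52,0],[0.22,-0.64,0],[0.26,-0.75,0],[0.29,-0.84,0],[0.313,-0.905,0],[0.313,-0.905,0]], dr=[[0,0,-0.006],[0,0,-0.006],[0,0,-0.006],[0,0,-0.006],[0,0,-0.006],[0,0,-0.006],[0,0,-0.006],[0,0,-0.006],[0,0,-0.006],[0,0,-0.006]], gripper=[0,0,0,0,0,0,0,0,0,0])

```text
clock: 7.2
eef_pos: [619.3, -233.9, 265.0]
eef_rot: [-3.139, -0.001, 1.629]
wrist_force: [-0.2, -0.2, -1.3]
finger_gap: 11.9
finger_force: 30.0
```

Emit:
carry_out(slide=[[0,0,-0.04],[0,0,-0.12],[0,0,-0.22],[0,0,-0.32],[0,0,-0.42],[0,0,-0.5],[0,0,-0.54],[0,0,-0.57],[0,0,-0.58],[0,0,-0.58]], dr=[[0,0,0],[0,0,0],[0,0,0],[0,0,0],[0,0,0],[0,0,0],[0,0,0],[0,0,0],[0,0,0],[0,0,0]], gripper=[0,0,0,0,0,0,0,0,0,0])

```text
clock: 8.03
eef_pos: [619.7, -230.0, 122.3]
eef_rot: [3.141, 0.0, 1.633]
wrist_force: [0.7, 0.0, -1.7]
finger_gap: 12.1
finger_force: 30.0
```

```bash
python3 - <<'E'
from h import *
a=camera("scene")[70:320,120:460,::-1]
cv2.imwrite("pics/s3.png",cv2.resize(a,None,fx=2.3,fy=2.3,interpolation=cv2.INTER_CUBIC))
E
```

```text
(no output)
```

View pics/s3.png

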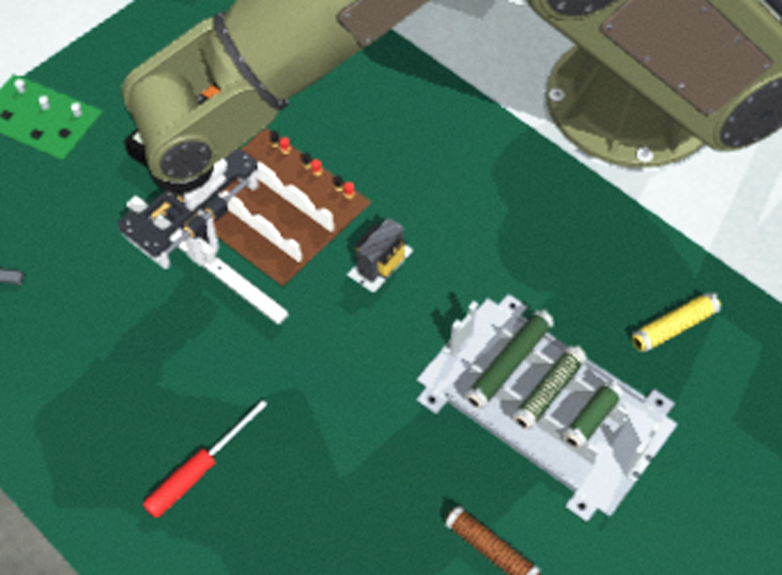

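The bar hangs just above the mat behind the stand, parallel to it. The three tubes are undisturbed in the bank. I'll lower and release.

Emit:
carry_out(slide=[[0,0,-0.015],[0,0,-0.03],[0,0,-0.04],[0,0,-0.045],[0,0,-0.048],[0,0,-0.048],[0,0,-0.048]], dr=[[0,0,0],[0,0,0],[0,0,0],[0,0,0],[0,0,0],[0,0,0],[0,0,0]], gripper=[0,0,0,0,0,0,0])

```text
clock: 8.67
eef_pos: [619.7, -230.2, 110.7]
eef_rot: [3.141, 0.0, 1.632]
wrist_force: [-2.9, 1.6, 5.7]
finger_gap: 11.6
finger_force: 30.0
```

Emit:
carry_out(slide=[[0,0,0],[0,0,0],[0,0,0],[0,0,0],[0,0,0],[0,0,0],[0,0,0],[0,0,0]], dr=[[0,0,0],[0,0,0],[0,0,0],[0,0,0],[0,0,0],[0,0,0],[0,0,0],[0,0,0]], gripper=[40,50,50,50,50,50,50,50])

```text
clock: 9.33
eef_pos: [619.7, -230.2, 110.1]
eef_rot: [-3.142, 0.0, 1.632]
wrist_force: [-0.5, -0.4, -0.7]
finger_gap: 46.8
finger_force: 0.0
```

The bar is released on the mat. Next is the long tube.

Emit:
carry_out(slide=[[0,0,0.05],[0,0,0.15],[0,0,0.3],[0,0,0.45],[0,0,0.6],[0,0,0.64]], dr=[[0,0,0],[0,0,0],[0,0,0],[0,0,0],[0,0,0],[0,0,0]], gripper=[50,50,50,50,50,50])

```text
clock: 9.83
eef_pos: [620.4, -230.5, 278.2]
eef_rot: [3.133, 0.004, 1.632]
wrist_force: [0.0, -0.7, 0.4]
finger_gap: 46.9
finger_force: 0.0
```

Emit:
carry_out(slide=[[-0.306,0.781,0],[-0.306,0.781,0],[-0.306,0.781,0],[-0.306,0.781,0],[-0.306,0.781,0],[-0.306,0.781,0],[-0.306,0.781,0]], dr=[[0,0,-0.1224],[0,0,-0.1224],[0,0,-0.1224],[0,0,-0.1224],[0,0,-0.1224],[0,0,-0.1224],[0,0,-0.1224]], gripper=[50,50,50,50,50,50,50])

```text
clock: 10.42
eef_pos: [542.6, -33.1, 271.3]
eef_rot: [3.141, -0.001, 0.86]
wrist_force: [-0.8, -0.3, -0.7]
finger_gap: 46.9
finger_force: 0.0
```

Emit:
carry_out(slide=[[-0.306,0.781,0],[-0.306,0.781,0],[-0.306,0.781,0],[-0.306,0.781,0],[-0.306,0.781,0],[-0.306,0.781,0],[-0.306,0.781,0],[-0.306,0.781,0],[-0.306,0.781,0],[-0.306,0.781,0]], dr=[[0,0,-0.1224],[0,0,-0.1224],[0,0,-0.1224],[0,0,-0.1224],[0,0,-0.1224],[0,0,-0.1224],[0,0,-0.1224],[0,0,-0.1224],[0,0,-0.1224],[0,0,-0.1224]], gripper=[50,50,50,50,50,50,50,50,50,50])

```text
clock: 11.25
eef_pos: [467.2, 159.5, 270.3]
eef_rot: [3.141, -0.0, 0.097]
wrist_force: [-0.3, 0.4, 0.1]
finger_gap: 47.0
finger_force: 0.0
```

```bash
python3 - <<'E'
from h import *
import pickle
s=read_state();print(s["eef_pos"],s["eef_rot"],np.abs(s["qd"]).max(),s["joints"])
m=camera_model("wrist");a=camera("wrist");pickle.dump(m,open("w4.pkl","wb"))
cv2.imwrite("pics/w4.png",cv2.resize(a[:,:,::-1],(800,600),interpolation=cv2.INTER_CUBIC))
E
```

```text
[467.19613024 159.4505305  270.25758265] [ 3.14148240e+00 -1.40092373e-04  9.70888352e-02] 0.017732765012772485 [ 2.54733997e-01  2.05075087e-01  1.71806412e+00 -1.39447978e-04
  1.21833240e+00  1.72848963e+00]
```

View pics/w4.png

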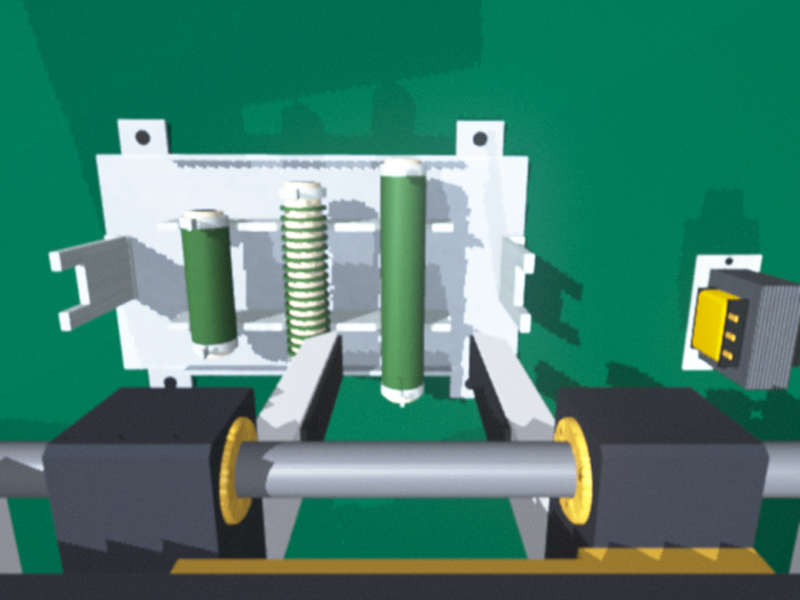

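The long tube lies squarely between the fingers (column 402 against a finger middle of about 405), and its neighbours are clear. I'll descend.

Emit:
carry_out(slide=[[0,0,-0.1],[0,0,-0.22],[0,0,-0.34],[0,0,-0.44],[0,0,-0.52],[0,0,-0.57],[0,0,-0.6],[0,0,-0.609],[0,0,-0.609],[0,0,-0.609]], dr=[[0,0,0],[0,0,0],[0,0,0],[0,0,0],[0,0,0],[0,0,0],[0,0,0],[0,0,0],[0,0,0],[0,0,0]], gripper=[50,50,50,50,50,50,50,50,50,50])

```text
clock: 12.13
eef_pos: [467.1, 160.2, 118.6]
eef_rot: [-3.141, -0.001, 0.094]
wrist_force: [-0.0, 0.4, -0.3]
finger_gap: 46.6
finger_force: 0.0
```

Emit:
carry_out(slide=[[0,0,0],[0,0,0],[0,0,0],[0,0,0],[0,0,0],[0,0,0]], dr=[[0,0,0],[0,0,0],[0,0,0],[0,0,0],[0,0,0],[0,0,0]], gripper=[20,20,20,20,20,20], newtons=20)

```text
clock: 12.63
eef_pos: [466.8, 160.9, 118.5]
eef_rot: [-3.141, -0.001, 0.094]
wrist_force: [-1.5, 4.8, 2.5]
finger_gap: 27.5
finger_force: 20.0
```

Emit:
carry_out(slide=[[0,0,0.02],[0,0,0.06],[0,0,0.12],[0,0,0.2],[0,0,0.28],[0,0,0.36],[0,0,0.43],[0,0,0.48],[0,0,0.48]], dr=[[0,0,0],[0,0,0],[0,0,0],[0,0,0],[0,0,0],[0,0,0],[0,0,0],[0,0,0],[0,0,0]], gripper=[15,15,15,15,15,15,15,15,15], newtons=25)

```text
clock: 13.38
eef_pos: [467.3, 160.4, 241.1]
eef_rot: [-3.141, -0.005, 0.094]
wrist_force: [0.4, -0.0, -1.6]
finger_gap: 27.4
finger_force: 25.0
```

Emit:
carry_out(slide=[[0.0,-0.03,0],[0.01,-0.09,0],[0.02,-0.17,0],[0.03,-0.26,0],[0.03,-0.35,0],[0.04,-0.44,0],[0.05,-0.53,0],[0.06,-0.62,0],[0.07,-0.71,0],[0.076,-0.799,0]], dr=[[0,0,-0.0053],[0,0,-0.0053],[0,0,-0.0053],[0,0,-0.0053],[0,0,-0.0053],[0,0,-0.0053],[0,0,-0.0053],[0,0,-0.0053],[0,0,-0.0053],[0,0,-0.0053]], gripper=[15,15,15,15,15,15,15,15,15,15])

```text
clock: 14.22
eef_pos: [485.1, -41.0, 236.9]
eef_rot: [-3.141, 0.002, 0.059]
wrist_force: [-0.2, 0.6, -0.5]
finger_gap: 27.2
finger_force: 25.0
```

Emit:
carry_out(slide=[[0.01,-0.09,0],[0.02,-0.18,0],[0.03,-0.28,0],[0.04,-0.38,0],[0.05,-0.48,0],[0.06,-0.58,0],[0.07,-0.67,0],[0.076,-0.75,0],[0.076,-0.8,0],[0.076,-0.8,0]], dr=[[0,0,0],[0,0,0],[0,0,0],[0,0,0],[0,0,0],[0,0,0],[0,0,0],[0,0,0],[0,0,0],[0,0,0]], gripper=[15,15,15,15,15,15,15,15,15,15])

```text
clock: 15.05
eef_pos: [503.9, -241.4, 236.8]
eef_rot: [-3.141, 0.001, 0.058]
wrist_force: [0.1, 0.6, -1.9]
finger_gap: 27.4
finger_force: 25.0
```

Emit:
carry_out(slide=[[0,0,-0.05],[0,0,-0.14],[0,0,-0.24],[0,0,-0.32],[0,0,-0.37],[0,0,-0.4],[0,0,-0.4]], dr=[[0,0,0],[0,0,0],[0,0,0],[0,0,0],[0,0,0],[0,0,0],[0,0,0]], gripper=[15,15,15,15,15,15,15])

```text
clock: 15.63
eef_pos: [504.3, -238.8, 136.7]
eef_rot: [-3.14, 0.002, 0.061]
wrist_force: [0.1, 0.2, -1.7]
finger_gap: 27.3
finger_force: 25.0
```

```bash
python3 - <<'E'
from h import *
import pickle
s=read_state();print(s["eef_pos"],s["eef_rot"],np.abs(s["qd"]).max(),s["finger_gap"])
m=camera_model("wrist");a=camera("wrist");pickle.dump(m,open("w5.pkl","wb"))
cv2.imwrite("pics/w5.png",cv2.resize(a[:,:,::-1],(800,600),interpolation=cv2.INTER_CUBIC))
E
```

```text
[ 504.2732028  -238.83109763  136.67734661] [-3.14035946e+00  1.84701324e-03  6.09363131e-02] 0.033923795968905504 27.300881517463925
```

View pics/w5.png

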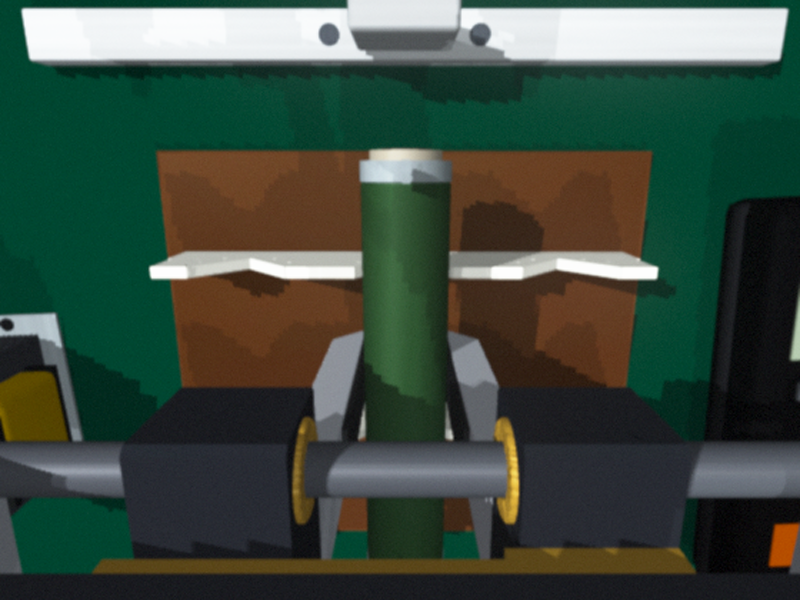

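The tube is centred on the comb: comb ends at columns 150 and 657, tube at 405. The bar lies flat and parallel behind. I'll lower gently.

Emit:
carry_out(slide=[[0,0,-0.02],[0,0,-0.04],[0,0,-0.055],[0,0,-0.064],[0,0,-0.069],[0,0,-0.073],[0,0,-0.073],[0,0,-0.073]], dr=[[0,0,0],[0,0,0],[0,0,0],[0,0,0],[0,0,0],[0,0,0],[0,0,0],[0,0,0]], gripper=[15,15,15,15,15,15,15,15])

```text
clock: 16.35
eef_pos: [504.7, -239.3, 119.9]
eef_rot: [-3.141, -0.0, 0.061]
wrist_force: [-1.3, 1.1, 1.7]
finger_gap: 27.3
finger_force: 25.0
```

Emit:
carry_out(slide=[[0,0,-0.004],[0,0,-0.006],[0,0,-0.006],[0,0,-0.006]], dr=[[0,0,0],[0,0,0],[0,0,0],[0,0,0]], gripper=[15,15,15,15])

```text
clock: 16.68
eef_pos: [504.9, -239.3, 119.4]
eef_rot: [3.142, -0.001, 0.061]
wrist_force: [-5.8, 7.0, 16.1]
finger_gap: 27.6
finger_force: 25.0
```

It is seated, with 16 N of contact. I'll release, retreat and go for the ribbed tube.

Emit:
carry_out(slide=[[0,0,0.004],[0,0,0.004],[0,0,0.004],[0,0,0.004],[0,0,0.004],[0,0,0.004],[0,0,0.004]], dr=[[0,0,0],[0,0,0],[0,0,0],[0,0,0],[0,0,0],[0,0,0],[0,0,0]], gripper=[30,40,50,50,50,50,50])

```text
clock: 17.27
eef_pos: [504.6, -239.5, 119.1]
eef_rot: [3.142, 0.0, 0.061]
wrist_force: [-0.2, -0.1, -0.1]
finger_gap: 47.1
finger_force: 0.0
```

Emit:
carry_out(slide=[[0,0,0.04],[0,0,0.12],[0,0,0.25],[0,0,0.38],[0,0,0.5],[0,0,0.5],[0,0,0.5]], dr=[[0,0,0],[0,0,0],[0,0,0],[0,0,0],[0,0,0],[0,0,0],[0,0,0]], gripper=[50,50,50,50,50,50,50])

```text
clock: 17.85
eef_pos: [504.9, -239.6, 246.3]
eef_rot: [3.14, -0.003, 0.061]
wrist_force: [-0.2, -0.0, -0.0]
finger_gap: 47.0
finger_force: 0.0
```

Emit:
carry_out(slide=[[-0.086,0.92,0],[-0.086,0.92,0],[-0.086,0.92,0],[-0.086,0.92,0],[-0.086,0.92,0],[-0.086,0.92,0]], dr=[[0,0,0.0053],[0,0,0.0053],[0,0,0.0053],[0,0,0.0053],[0,0,0.0053],[0,0,0.0053]], gripper=[50,50,50,50,50,50])

```text
clock: 18.35
eef_pos: [482.0, -6.2, 243.2]
eef_rot: [-3.141, 0.002, 0.096]
wrist_force: [0.6, -0.7, 0.4]
finger_gap: 46.9
finger_force: 0.0
```

Emit:
carry_out(slide=[[-0.086,0.92,0],[-0.086,0.92,0],[-0.086,0.92,0],[-0.086,0.92,0],[-0.086,0.92,0],[-0.086,0.92,0],[-0.086,0.92,0],[-0.086,0.92,0]], dr=[[0,0,0],[0,0,0],[0,0,0],[0,0,0],[0,0,0],[0,0,0],[0,0,0],[0,0,0]], gripper=[50,50,50,50,50,50,50,50])

```text
clock: 19.02
eef_pos: [461.0, 221.3, 243.1]
eef_rot: [3.141, 0.002, 0.096]
wrist_force: [-0.6, -0.0, 0.1]
finger_gap: 47.1
finger_force: 0.0
```

Emit:
carry_out(slide=[[0,0,-0.1],[0,0,-0.22],[0,0,-0.33],[0,0,-0.42],[0,0,-0.47],[0,0,-0.5],[0,0,-0.503],[0,0,-0.503],[0,0,-0.503]], dr=[[0,0,0],[0,0,0],[0,0,0],[0,0,0],[0,0,0],[0,0,0],[0,0,0],[0,0,0],[0,0,0]], gripper=[50,50,50,50,50,50,50,50,50])

```text
clock: 19.77
eef_pos: [462.1, 220.3, 119.3]
eef_rot: [-3.141, -0.001, 0.094]
wrist_force: [-0.2, -0.7, 0.4]
finger_gap: 47.3
finger_force: 0.0
```

Emit:
carry_out(slide=[[0,0,0],[0,0,0],[0,0,0],[0,0,0],[0,0,0],[0,0,0],[0,0,0]], dr=[[0,0,0],[0,0,0],[0,0,0],[0,0,0],[0,0,0],[0,0,0],[0,0,0]], gripper=[20,20,20,20,15,15,15], newtons=25)

```text
clock: 20.35
eef_pos: [461.8, 220.8, 118.8]
eef_rot: [-3.141, -0.001, 0.094]
wrist_force: [-0.8, 3.7, 6.1]
finger_gap: 27.3
finger_force: 25.0
```

Emit:
carry_out(slide=[[0,0,0.02],[0,0,0.06],[0,0,0.12],[0,0,0.2],[0,0,0.28],[0,0,0.36],[0,0,0.43],[0,0,0.48],[0,0,0.48]], dr=[[0,0,0],[0,0,0],[0,0,0],[0,0,0],[0,0,0],[0,0,0],[0,0,0],[0,0,0],[0,0,0]], gripper=[15,15,15,15,15,15,15,15,15])

```text
clock: 21.1
eef_pos: [462.2, 220.6, 241.4]
eef_rot: [-3.141, -0.004, 0.094]
wrist_force: [0.1, -0.2, -0.9]
finger_gap: 27.4
finger_force: 25.0
```

Emit:
carry_out(slide=[[0.0,-0.04,0],[0.01,-0.12,0],[0.02,-0.22,0],[0.03,-0.33,0],[0.04,-0.44,0],[0.05,-0.55,0],[0.06,-0.66,0],[0.07,-0.78,0],[0.08,-0.89,0],[0.09,-1,0]], dr=[[0,0,-0.0053],[0,0,-0.0053],[0,0,-0.0053],[0,0,-0.0053],[0,0,-0.0053],[0,0,-0.0053],[0,0,-0.0053],[0,0,-0.0053],[0,0,-0.0053],[0,0,-0.0053]], gripper=[15,15,15,15,15,15,15,15,15,15])

```text
clock: 21.93
eef_pos: [483.3, -31.5, 237.3]
eef_rot: [-3.141, 0.002, 0.059]
wrist_force: [0.5, 0.4, -1.2]
finger_gap: 27.3
finger_force: 25.0
```

Emit:
carry_out(slide=[[0.01,-0.11,0],[0.02,-0.22,0],[0.03,-0.33,0],[0.04,-0.44,0],[0.05,-0.55,0],[0.06,-0.66,0],[0.07,-0.77,0],[0.08,-0.87,0],[0.09,-0.95,0],[0.09,-1,0]], dr=[[0,0,0],[0,0,0],[0,0,0],[0,0,0],[0,0,0],[0,0,0],[0,0,0],[0,0,0],[0,0,0],[0,0,0]], gripper=[15,15,15,15,15,15,15,15,15,15])

```text
clock: 22.77
eef_pos: [505.8, -281.6, 237.0]
eef_rot: [-3.141, 0.002, 0.058]
wrist_force: [-0.3, -0.4, -1.6]
finger_gap: 27.4
finger_force: 25.0
```

Emit:
carry_out(slide=[[0.006,-0.05,0],[0.006,-0.08,-0.03],[0.006,-0.08,-0.1],[0.006,-0.08,-0.2],[0.006,-0.08,-0.29],[0.006,-0.08,-0.36],[0.006,-0.08,-0.4],[0.006,-0.08,-0.4],[0.006,-0.08,-0.4]], dr=[[0,0,0],[0,0,0],[0,0,0],[0,0,0],[0,0,0],[0,0,0],[0,0,0],[0,0,0],[0,0,0]], gripper=[15,15,15,15,15,15,15,15,15])

```text
clock: 23.52
eef_pos: [508.2, -299.2, 138.5]
eef_rot: [-3.141, 0.0, 0.061]
wrist_force: [-0.3, 0.5, 0.5]
finger_gap: 27.1
finger_force: 25.0
```

```bash
python3 - <<'E'
from h import *
s=read_state();print(s["eef_pos"],s["eef_rot"],np.abs(s["qd"]).max(),s["finger_gap"])
a=camera("wrist")
cv2.imwrite("pics/w6.png",cv2.resize(a[:,:,::-1],(800,600),interpolation=cv2.INTER_CUBIC))
E
```

```text
[ 508.22362898 -299.23250767  138.48133641] [-3.14136263e+00  3.14599156e-04  6.11523774e-02] 0.024174623867851117 27.06338451852011
```

View pics/w6.png

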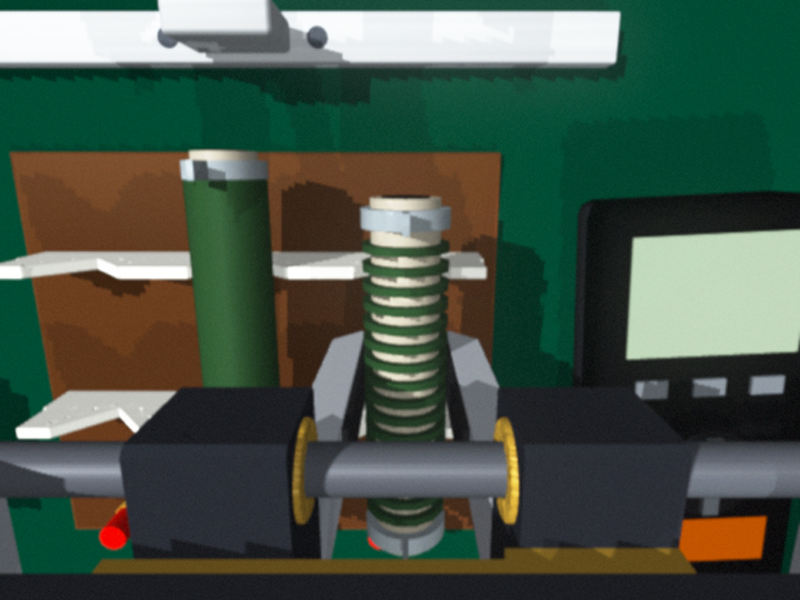

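The long tube sits in the middle notches. The ribbed one hangs over its own notch (column 405), well clear of the meter. I'll lower it.

Emit:
carry_out(slide=[[0,0,-0.02],[0,0,-0.04],[0,0,-0.055],[0,0,-0.065],[0,0,-0.072],[0,0,-0.077],[0,0,-0.081],[0,0,-0.081],[0,0,-0.081]], dr=[[0,0,0],[0,0,0],[0,0,0],[0,0,0],[0,0,0],[0,0,0],[0,0,0],[0,0,0],[0,0,0]], gripper=[15,15,15,15,15,15,15,15,15])

```text
clock: 24.32
eef_pos: [508.3, -299.1, 119.5]
eef_rot: [-3.141, -0.0, 0.061]
wrist_force: [-7.0, 7.6, 16.3]
finger_gap: 27.5
finger_force: 25.0
```

Emit:
carry_out(slide=[[0,0,0.004],[0,0,0.004],[0,0,0.004],[0,0,0.004],[0,0,0.004],[0,0,0.004],[0,0,0.004]], dr=[[0,0,0],[0,0,0],[0,0,0],[0,0,0],[0,0,0],[0,0,0],[0,0,0]], gripper=[30,40,50,50,50,50,50])

```text
clock: 24.9
eef_pos: [508.1, -299.5, 119.0]
eef_rot: [-3.142, 0.0, 0.061]
wrist_force: [-1.0, -0.2, -1.2]
finger_gap: 46.8
finger_force: 0.0
```

Emit:
carry_out(slide=[[0,0,0.04],[0,0,0.12],[0,0,0.25],[0,0,0.38],[0,0,0.5],[0,0,0.5],[0,0,0.5]], dr=[[0,0,0],[0,0,0],[0,0,0],[0,0,0],[0,0,0],[0,0,0],[0,0,0]], gripper=[50,50,50,50,50,50,50])

```text
clock: 25.48
eef_pos: [508.4, -299.6, 246.4]
eef_rot: [3.139, -0.003, 0.061]
wrist_force: [0.0, -0.2, -0.2]
finger_gap: 46.9
finger_force: 0.0
```

Emit:
carry_out(slide=[[-0.07,0.8,0],[-0.07,0.8,0],[-0.07,0.8,0],[-0.07,0.8,0],[-0.07,0.8,0]], dr=[[0,0,0.0053],[0,0,0.0053],[0,0,0.0053],[0,0,0.0053],[0,0,0.0053]], gripper=[50,50,50,50,50])

```text
clock: 25.9
eef_pos: [489.6, -97.0, 243.1]
eef_rot: [-3.141, 0.002, 0.095]
wrist_force: [0.3, -0.1, 0.5]
finger_gap: 46.9
finger_force: 0.0
```

Emit:
carry_out(slide=[[-0.07,0.8,0],[-0.07,0.8,0],[-0.07,0.8,0],[-0.07,0.8,0],[-0.07,0.8,0]], dr=[[0,0,0],[0,0,0],[0,0,0],[0,0,0],[0,0,0]], gripper=[50,50,50,50,50])

```text
clock: 26.32
eef_pos: [472.0, 103.0, 243.3]
eef_rot: [-3.142, 0.002, 0.095]
wrist_force: [-0.5, -1.2, -0.8]
finger_gap: 47.1
finger_force: 0.0
```

Emit:
carry_out(slide=[[-0.07,0.718,0],[-0.07,0.718,0],[-0.07,0.718,0],[-0.07,0.718,0],[-0.07,0.718,0],[-0.07,0.718,0],[-0.07,0.718,0]], dr=[[0,0,0],[0,0,0],[0,0,0],[0,0,0],[0,0,0],[0,0,0],[0,0,0]], gripper=[50,50,50,50,50,50,50])

```text
clock: 26.9
eef_pos: [455.3, 279.9, 243.1]
eef_rot: [3.141, 0.002, 0.096]
wrist_force: [-0.3, -0.4, -0.0]
finger_gap: 46.9
finger_force: 0.0
```

Emit:
carry_out(slide=[[0,0,-0.1],[0,0,-0.22],[0,0,-0.33],[0,0,-0.42],[0,0,-0.47],[0,0,-0.5],[0,0,-0.503],[0,0,-0.503],[0,0,-0.503]], dr=[[0,0,0],[0,0,0],[0,0,0],[0,0,0],[0,0,0],[0,0,0],[0,0,0],[0,0,0],[0,0,0]], gripper=[50,50,50,50,50,50,50,50,50])

```text
clock: 27.65
eef_pos: [456.2, 279.7, 119.4]
eef_rot: [-3.141, -0.001, 0.094]
wrist_force: [0.0, 0.1, -0.5]
finger_gap: 46.9
finger_force: 0.0
```

Emit:
carry_out(slide=[[0,0,0],[0,0,0],[0,0,0],[0,0,0],[0,0,0],[0,0,0],[0,0,0]], dr=[[0,0,0],[0,0,0],[0,0,0],[0,0,0],[0,0,0],[0,0,0],[0,0,0]], gripper=[20,20,20,20,15,15,15], newtons=25)

```text
clock: 28.23
eef_pos: [455.8, 280.4, 118.8]
eef_rot: [-3.141, -0.001, 0.094]
wrist_force: [-1.8, 3.7, 4.8]
finger_gap: 27.3
finger_force: 25.0
```

Emit:
carry_out(slide=[[0,0,0.02],[0,0,0.06],[0,0,0.12],[0,0,0.2],[0,0,0.28],[0,0,0.36],[0,0,0.43],[0,0,0.48],[0,0,0.48]], dr=[[0,0,0],[0,0,0],[0,0,0],[0,0,0],[0,0,0],[0,0,0],[0,0,0],[0,0,0],[0,0,0]], gripper=[15,15,15,15,15,15,15,15,15])

```text
clock: 28.98
eef_pos: [456.2, 280.2, 241.5]
eef_rot: [-3.14, -0.004, 0.094]
wrist_force: [0.9, 0.4, -0.7]
finger_gap: 27.3
finger_force: 25.0
```

Emit:
carry_out(slide=[[0.0,-0.04,0],[0.01,-0.12,0],[0.02,-0.22,0],[0.03,-0.32,0],[0.04,-0.42,0],[0.05,-0.52,0],[0.06,-0.62,0],[0.07,-0.72,0],[0.08,-0.82,0],[0.092,-0.919,0]], dr=[[0,0,-0.0053],[0,0,-0.0053],[0,0,-0.0053],[0,0,-0.0053],[0,0,-0.0053],[0,0,-0.0053],[0,0,-0.0053],[0,0,-0.0053],[0,0,-0.0053],[0,0,-0.0053]], gripper=[15,15,15,15,15,15,15,15,15,15])

```text
clock: 29.82
eef_pos: [477.9, 48.4, 237.3]
eef_rot: [3.141, 0.002, 0.059]
wrist_force: [-0.6, 0.1, -1.3]
finger_gap: 27.7
finger_force: 25.0
```

Emit:
carry_out(slide=[[0.01,-0.11,0],[0.02,-0.22,0],[0.03,-0.33,0],[0.04,-0.44,0],[0.05,-0.55,0],[0.06,-0.66,0],[0.07,-0.76,0],[0.08,-0.85,0],[0.092,-0.919,0],[0.092,-0.919,0]], dr=[[0,0,0],[0,0,0],[0,0,0],[0,0,0],[0,0,0],[0,0,0],[0,0,0],[0,0,0],[0,0,0],[0,0,0]], gripper=[15,15,15,15,15,15,15,15,15,15])

```text
clock: 30.65
eef_pos: [500.8, -182.3, 237.1]
eef_rot: [-3.141, 0.002, 0.057]
wrist_force: [0.1, -0.4, -1.4]
finger_gap: 27.5
finger_force: 25.0
```

Emit:
carry_out(slide=[[0,0,-0.05],[0,0,-0.14],[0,0,-0.24],[0,0,-0.32],[0,0,-0.37],[0,0,-0.4],[0,0,-0.4],[0,0,-0.4]], dr=[[0,0,0],[0,0,0],[0,0,0],[0,0,0],[0,0,0],[0,0,0],[0,0,0],[0,0,0]], gripper=[15,15,15,15,15,15,15,15])

```text
clock: 31.32
eef_pos: [501.5, -179.3, 138.5]
eef_rot: [-3.141, 0.0, 0.06]
wrist_force: [-0.2, -0.5, -1.2]
finger_gap: 27.2
finger_force: 25.0
```

```bash
python3 - <<'E'
from h import *
s=read_state();print(s["eef_pos"],s["eef_rot"],np.abs(s["qd"]).max(),s["finger_gap"])
a=camera("wrist")
cv2.imwrite("pics/w7.png",cv2.resize(a[:,:,::-1],(800,600),interpolation=cv2.INTER_CUBIC))
E
```

```text
[ 501.46518814 -179.27297874  138.45093626] [-3.14132238e+00  4.57202696e-04  6.04794545e-02] 0.019652165694651086 27.15972836654521
```

View pics/w7.png

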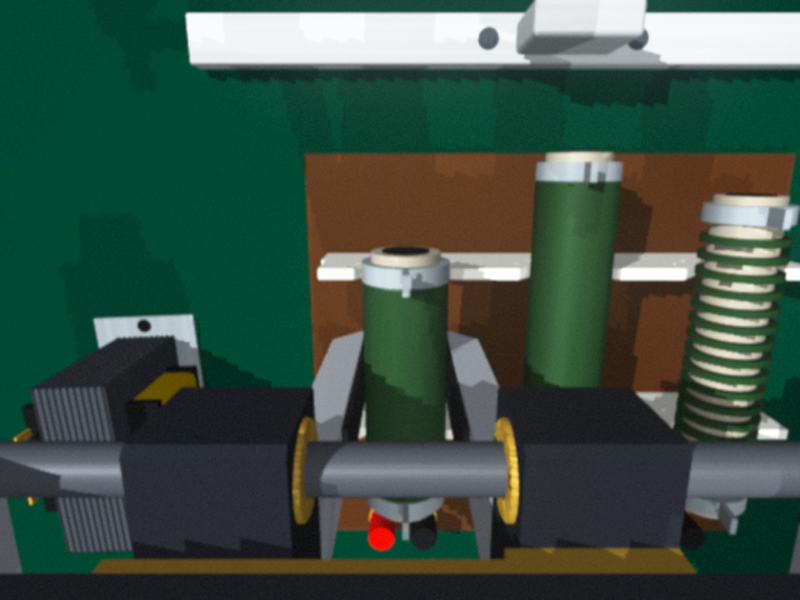

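The short tube hangs over the remaining notch (column 405). The long (575) and ribbed (740) tubes are seated. I'll lower it, release and retreat.

Emit:
carry_out(slide=[[0,0,-0.02],[0,0,-0.04],[0,0,-0.055],[0,0,-0.065],[0,0,-0.072],[0,0,-0.077],[0,0,-0.081],[0,0,-0.081],[0,0,-0.081]], dr=[[0,0,0],[0,0,0],[0,0,0],[0,0,0],[0,0,0],[0,0,0],[0,0,0],[0,0,0],[0,0,0]], gripper=[15,15,15,15,15,15,15,15,15])

```text
clock: 32.12
eef_pos: [501.9, -178.9, 119.2]
eef_rot: [-3.141, -0.0, 0.061]
wrist_force: [-5.3, 7.5, 15.4]
finger_gap: 27.6
finger_force: 25.0
```

Emit:
carry_out(slide=[[0,0,0.004],[0,0,0.004],[0,0,0.004],[0,0,0.004],[0,0,0.004],[0,0,0.004],[0,0,0.004]], dr=[[0,0,0],[0,0,0],[0,0,0],[0,0,0],[0,0,0],[0,0,0],[0,0,0]], gripper=[30,40,50,50,50,50,50])

```text
clock: 32.7
eef_pos: [501.7, -179.5, 119.1]
eef_rot: [-3.142, 0.0, 0.061]
wrist_force: [-0.2, 0.4, 0.3]
finger_gap: 47.1
finger_force: 0.0
```

Emit:
carry_out(slide=[[0,0,0.04],[0,0,0.12],[0,0,0.25],[0,0,0.38],[0,0,0.5],[0,0,0.65],[-0.1,0,0.8],[-0.2,-0.1,0.9],[-0.2,-0.2,0.9],[-0.2,-0.24,0.9]], dr=[[0,0,0],[0,0,0],[0,0,0],[0,0,0],[0,0,0],[0,0,0],[0,0,0],[0,0,0],[0,0,0],[0,0,0]], gripper=[50,50,50,50,50,50,50,50,50,50])

```text
clock: 33.53
eef_pos: [450.7, -241.5, 347.2]
eef_rot: [3.138, -0.004, 0.06]
wrist_force: [0.4, 0.4, -0.2]
finger_gap: 46.8
finger_force: 0.0
```

Emit:
carry_out(slide=[[0,0,0],[0,0,0],[0,0,0],[0,0,0]], dr=[[0,0,0],[0,0,0],[0,0,0],[0,0,0]], gripper=[50,50,50,50])

```text
clock: 33.87
eef_pos: [452.0, -238.5, 343.5]
eef_rot: [-3.141, 0.001, 0.062]
wrist_force: [0.3, -0.6, -0.4]
finger_gap: 47.0
finger_force: 0.0
```

```bash
python3 - <<'E'
from h import *
import pickle
s=read_state();print(s["eef_pos"],np.abs(s["qd"]).max(),s["finger_gap"])
m=camera_model("wrist");a=camera("wrist");pickle.dump(m,open("w8.pkl","wb"))
cv2.imwrite("pics/w8.png",cv2.resize(a[:,:,::-1],(800,600),interpolation=cv2.INTER_CUBIC))
E
```

```text
[ 451.98174783 -238.48295388  343.48592333] 0.002201629087158277 46.99892395948291
```

View pics/w8.png

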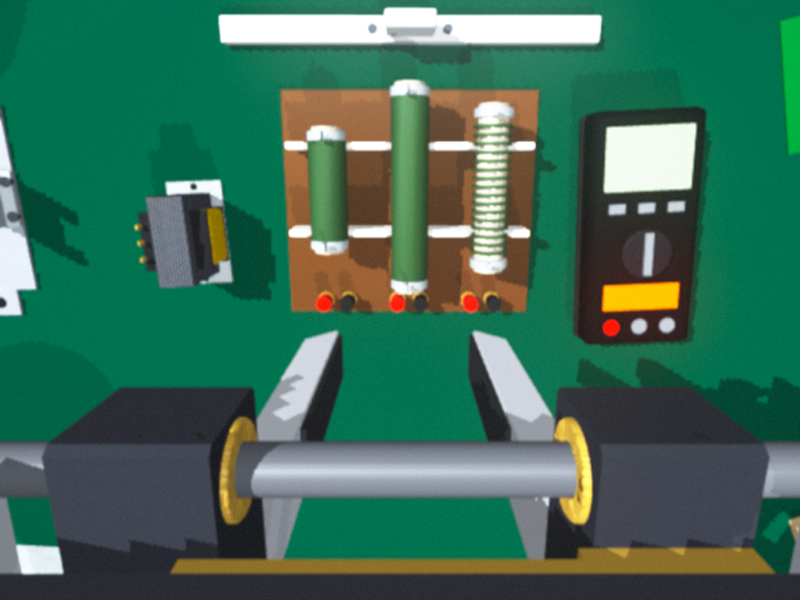

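The tube middles are at rows 187–190, and the combs' midline is at 189. The bar is centred at column 410, the same as the stand. Everything is as required, so I'll hand it in.

```bash
python3 -c "
from cell import *
print(sign_off())"
```

```text
the job is handed in; nothing more can be done
None
```

I've handed the job in at about 34 s. The bar lies behind the stand, and the ribbed, long and short tubes are in their notches. The last picture showed everything in place, but the hand-in gave no verdict.

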